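# Check the bin stamps and send the stamped one to dispatch

## Task

One of the two yellow vial bins has a red release stamp on its underside. Working from the robot's left to its right, push each bin's tall back plate towards the robot so that the bin tips up on its heel by about 45 degrees and shows its underside, without tipping it over onto its back, and let it settle flat again; then push the stamped bin forward until its front edge, both corners, is over the green dispatch band, and leave the other bin at the stop. Only push: never pinch or lift the bins, and leave the jar, bottle and beaker alone.

Things in the scene. Friction and masses are not known exactly. Their poses are not given: they have to be found in the camera images.
- station: Fixed blue mat, 360 by 500 mm, 4 mm thick, on the bench, turned up to 0.2 rad. Origin: at bench level under the middle of the steel stop's front face; x away from the robot, y left along the stop, z up. Stop: x = -12 to 0 mm, 400 mm long, top 12 mm above the bench. Both bins start square on the mat, heels 0 to 3 mm from the stop, one at y = 85 to 125 mm, one at y = -85 to -125 mm.
- band (a point): Middle of the green dispatch band painted flush on the mat: 60 mm wide (station x = 195 to 255 mm), 400 mm long along the station's y; same axes as the station.
- bin_a: One of two yellow open-front bins, alike from above, left and right places drawn at random. 135 mm long (x), 100 wide (y), 0.3 to 0.65 kg, six fixed vials (tops 44 mm up, from x = 48 mm on). Origin: middle of the heel, its rearmost bottom edge; x to the open front, y left, z up. Sides 75 mm high up to x = 40 mm, then 44; clear inside at x = 18 to 48 mm. Underside flat to x = 100, then slants up to z = 14 mm at the front.
- bin_b: One of two yellow open-front bins, alike from above, left and right places drawn at random. 135 mm long (x), 100 wide (y), 0.3 to 0.65 kg, six fixed vials (tops 44 mm up, from x = 48 mm on). Origin: middle of the heel, its rearmost bottom edge; x to the open front, y left, z up. Sides 75 mm high up to x = 40 mm, then 44; clear inside at x = 18 to 48 mm. Underside flat to x = 100, then slants up to z = 14 mm at the front.
- bin_a_plate (a point): Middle of the top edge of bin_a's back plate: bin x = 16, y = 0, z = 115 mm. The plate is upright, 100 mm wide: rear face x = 14, inner face x = 18 mm; a round 10 mm heel bar sticks out below it. Pushed to the robot up here (2 to 4 N) the bin turns up about its heel, held by the stop; it balances at about 65 degrees, below that it falls back flat. Pushed forward low on the rear face (2 to 5 N) it slides.
- bin_b_plate (a point): Middle of the top edge of bin_b's back plate: bin x = 16, y = 0, z = 115 mm. The plate is upright, 100 mm wide: rear face x = 14, inner face x = 18 mm; a round 10 mm heel bar sticks out below it. Pushed to the robot up here (2 to 4 N) the bin turns up about its heel, held by the stop; it balances at about 65 degrees, below that it falls back flat. Pushed forward low on the rear face (2 to 5 N) it slides.
- stamp (a point): Centre of the red stamp, a rectangle 80 mm (y) by 36 mm on the slanted front part of the stamped bin's underside, at bin x = 117.5, y = 0, z = 7 mm; hidden while the bin stands flat, it rises with the bin that bears it.
- bin_a_corner_l (a point): Front left bottom corner of bin_a, at x = 135, y = 50, z = 14 mm of the bin.
- bin_a_corner_r (a point): Front right bottom corner of bin_a, at x = 135, y = -50, z = 14 mm of the bin.
- bin_b_corner_l (a point): Front left bottom corner of bin_b, at x = 135, y = 50, z = 14 mm of the bin.
- bin_b_corner_r (a point): Front right bottom corner of bin_b, at x = 135, y = -50, z = 14 mm of the bin.
- jar: Loose white jar, 40 mm in diameter, 55 mm tall, on the mat between the two bins; a bystander. Origin at its underside's centre.
- amber: Loose amber bottle, 52 mm in diameter, 120 mm tall, on the bench left of the mat; a bystander. Origin at its underside's centre.
- beaker: Loose clear beaker, 68 mm in diameter, 85 mm tall, on the bench right of the mat; a bystander. Origin at its underside's centre.
Mind the look-alikes: they are no part of the job. What is shaped like the bin_b but brown or pink is not meant.

How it is judged:
By the outcome, as a careful person would: the job done as asked, in the order asked, and still so for the second after the job is handed in, with the robot touching nothing.
It also fails if it takes over 69 s, if anything falls off the work surface, if the arm or the gripper's body presses on something with over 40 N, if the wrist force passes 120 N, or if a joint passes its speed limit or range.

## Robot

A 7-joint arm with a two-finger parallel gripper is mounted at the origin on the work surface. World frame = base frame: x ahead of the robot, y to its left, z up, the work surface at z = 0. Lengths are in m, angles in rad, forces in N, time in s.
With the tool pointing down it reaches from about 0.4 to 0.85 m from the base axis. Payload 10.4 kg.
Tool frame: the origin (TCP) lies on the centre line of the jaws, within the pads' length; the fingertips stand 14 mm ahead of it and the grasp point (between the pads) lies 5 mm behind it (manip.tip_reach is the distance from the TCP to the fingertips, in m); z points along the fingers, y is the line along which they close (so a half turn about z gives the same grasp; the last joint's range is limited). The gripper opens to 85 mm and grips with 20 to 120 N. Pads are 22 mm wide; open, the fingers measure 114 mm over their backs; the gripper's body (76 mm by 85 mm) begins 54 mm behind the grasp point. The pads swing forward as they close: fully open they stand 13 mm farther back than shut.
Start: joints at [1.148, 0.332, -0.065, 1.46, 0.022, 1.35, -0.088], TCP at [0.243, -0.576, 0.245] pointing down, gripper open.
Joint ranges: [-2.6, 2.6], [-0.5, 2.12], [-1.47, 1.34], [0.16, 2.42], [-1.27, 4.41], [0.06, 2.06], [-2.6, 2.6]. Speed limits (rad/s): [2.22, 2.22, 2.79, 2.79, 3.14, 3.14, 3.14].

## Interface

Orientations are given as a unit quaternion [x, y, z, w].
In Python, from workcell import manip gives the robot as it stands.
- The arm moves only by the shell command python3 -m pendant 'ROWS' [FORCE]. ROWS is JSON, a list of rows, each a list of 7 numbers: the shift along the tool's x, y, z in units of 50 mm (1.0 is 50 mm), then the turn, a rotation vector about the tool's x, y, z in units of 8 degrees (1.0 is 8 degrees), then the opening, from -1 (shut) to 1 (fully open), so that 0 is half open. In form: [[dx, dy, dz, ax, ay, az, jaw], ...]. A call has exactly 10 rows; each row is the pose to reach, as a shift and turn from the pose commanded when the call began, along the tool's axes at that moment; what a row does not reach only later rows make up. A row lasts 1/8 s, in which the tool goes at most 62.5 mm and 10.7 degrees, less where a joint would pass 70% of its speed; a pose out of reach is approached as far as the arm can. A call with a gripper value outside its range is refused whole. The fingers move at their own pace and stop on an object; FORCE is the grip in N (left out, the last holds). Time passes only in rows, so rows that repeat a pose let the fingers close, or fill a call up. It gives the time, the measured TCP pose, the force, the opening and the grip force at its end, in the units of the state.
- manip.get_obs(): the state, without advancing time (a new reading comes with each control period).
- manip.camera(name): name is "scene" or "top"; returns (picture, depth): 400x640x3 uint8, red, green, blue; 400x640 float32, m along the optical axis (not along the pixel's ray), 0 where there is no reading.
- manip.get_calibration(name): a dict with "fx", "fy", "cx", "cy" (pixels), "D" ([k1, k2, p1, p2, k3] as OpenCV has them; the pictures are not rectified), "xyz" and "orientation" of the camera in the world. Camera axes: x right, y up, looking along -z (the intrinsics and any distortion apply to the point x, -y, -z); pixel columns grow to the right and rows downward; lengths in m; the calibration is good to about 2 mm. A picture is of the moment at which its call begins. get_calibration takes no time and is no camera call.
- manip.hand_in(): hands the job in; it is judged then, once.
Trained networks look in the newest picture that a camera, given by its name, has taken for a name from the list of things; names that differ only in an ending like _2 or _b are one class to them, and where a whole thing is asked for, a point or a joint stands for the part that bears it (a point fixed in the world has none). Each returns a list of dicts, best first, with "p" (0 to 1); they miss things now and then, are a little off and sometimes report something else, mostly with a low value. They report only what shows in the picture. A call takes as long as a camera call. They do not tell look-alikes from the thing itself.
- manip.find_in(thing, camera): "box" ([left, top, right, bottom] in pixels, round what is visible of it).
- manip.trace(thing, camera): "pixels" (400x640 bool, what is visible of it) and "box" ([left, top, right, bottom] in pixels, round what is visible of it).
- manip.tip_of(thing, camera): "pixel" ([column, row] in pixels: a listed point, or the origin of a listed thing).
The state is a dict: "clock": time; "joint_pos": joint angles; "joint_velocities": joint speeds; "tau": joint torques, N m; "position": TCP position; "ee_rot": TCP orientation; "ft_force": force on the tool from outside, world axes, zero at the start; "torque": the same for the moment, N m; "grip_width": opening from 0.0 (shut) to 1.0 (fully open); "grasp_force": force on a finger pad.
Only numpy, scipy, OpenCV 4.12 (cv2) and the standard library are available. Lean on these libraries where they do the work, as an engineer would, in place of code of your own. Each camera call takes 0.05 s, during which the arm holds its last target. There are 200 camera calls.

## Working session

There is one attempt and no reset: what is moved stays moved. The work goes in short steps, Python scripts to look and compute and a shell command to move; the robot and the scene stay as the last step left them, time stands still between calls to the robot, and variables do not carry over. Pictures are saved under pics/ and viewed, at most 10 in all, crops included, and the job is handed in when it is done.

```bash
mkdir -p pics; ls
cat > h.py <<'E'
import numpy as np, cv2
from scipy.spatial.transform import Rotation as R
from workcell import manip
def ray(cam,px):
    c=manip.get_calibration(cam);K=np.array([[c['fx'],0,c['cx']],[0,c['fy'],c['cy']],[0,0,1]])
    p=cv2.undistortPoints(np.array([[px]],float),K,np.array(c['D'],float))[0,0]
    return np.array(c['xyz']),R.from_quat(c['orientation']).apply([p[0],-p[1],-1])
def at_z(cam,px,z):
    o,d=ray(cam,px); return o+d*(z-o[2])/d[2]
def at_d(cam,px,depth):
    o,d=ray(cam,px); return o+d*depth[int(round(px[1])),int(round(px[0]))]
def save(n,im): cv2.imwrite('pics/'+n,im[:,:,::-1])
E
python3 - <<'E'
from h import *
for c in('top','scene'):
    im,d=manip.camera(c);save(c+'0.png',im)
    print(c,manip.get_calibration(c))
    for t in ['bin_a','bin_a_plate','bin_a_corner_l','bin_a_corner_r','station','band','jar','amber','beaker','stamp']:
        r=manip.tip_of(t,c)
        for q in r[:4]:
            px=q['pixel'];px=[min(max(px[0],0),639),min(max(px[1],0),399)]
            print(c,t,round(q['p'],2),np.round(px),np.round(at_d(c,px,d),3))
o=manip.get_obs();print(o['position'],o['ee_rot'],o['clock'],manip.tip_reach)
E
```

```text
pics
top {'fx': 418.95031122898223, 'fy': 418.95031122898223, 'cx': 317.12745596199477, 'cy': 196.71266552174242, 'D': array([-0.10454444,  0.        ,  0.        ,  0.        ,  0.        ]), 'xyz': array([0.33505383, 0.03117652, 1.18537977]), 'orientation': array([ 0.06431222, -0.06354213, -0.69511825,  0.71318788])}
top bin_a 0.96 [262. 264.] [0.356 0.184 0.005]
top bin_a 0.91 [361. 276.] [ 0.329 -0.093  0.001]
top bin_a 0.77 [352. 212.] [ 0.508 -0.066  0.012]
top bin_a 0.76 [276. 219.] [0.484 0.15  0.001]
top bin_a_plate 0.87 [361. 198.] [ 0.552 -0.09   0.007]
top bin_a_corner_l 0.85 [370. 163.] [ 0.643 -0.11   0.049]
top bin_a_corner_l 0.79 [335. 167.] [ 0.641 -0.015  0.001]
top bin_a_corner_r 0.85 [370. 163.] [ 0.643 -0.11   0.049]
top bin_a_corner_r 0.79 [335. 167.] [ 0.641 -0.015  0.001]
top station 0.74 [322. 217.] [0.491 0.02  0.014]
top jar 0.52 [316. 175.] [0.603 0.039 0.057]
top jar 0.48 [292. 171.] [0.615 0.107 0.044]
top amber 0.94 [207. 162.] [0.626 0.339 0.084]
top amber 0.32 [321. 216.] [0.494 0.023 0.013]
top beaker 0.91 [426. 188.] [ 0.568 -0.26   0.081]
top beake
[... 831 characters left out ...]
  0.065]
scene bin_a_corner_r 0.85 [277. 226.] [ 0.633 -0.028 -0.001]
scene bin_a_corner_r 0.77 [257. 208.] [ 0.646 -0.106  0.025]
scene bin_a_corner_r 0.52 [300. 195.] [ 0.542 -0.028  0.065]
scene station 0.59 [324. 211.] [0.496 0.03  0.004]
scene band 0.66 [271. 254.] [0.713 0.044 0.005]
scene band 0.39 [252. 210.] [ 0.651 -0.126  0.006]
scene jar 0.51 [294. 235.] [0.631 0.046 0.02 ]
scene amber 0.64 [371. 315.] [0.667 0.362 0.046]
scene amber 0.5 [308. 247.] [0.621 0.096 0.004]
scene beaker 0.91 [235. 176.] [ 0.613 -0.266  0.03 ]
scene stamp 0.55 [269. 212.] [ 0.64  -0.049  0.047]
[ 0.24331108 -0.57570757  0.24530976] [9.80086063e-01 1.98573180e-01 1.88827012e-05 2.23625915e-05] 1.1 0.014
```

Run:
```python
import cv2
a=cv2.imread('pics/top0.png')[110:310,170:450];cv2.imwrite('pics/t1.png',cv2.resize(a,None,fx=2.8,fy=2.8,interpolation=cv2.INTER_CUBIC))
a=cv2.imread('pics/scene0.png')[120:340,190:490];cv2.imwrite('pics/s1.png',cv2.resize(a,None,fx=2.6,fy=2.6,interpolation=cv2.INTER_CUBIC))
```

```text
(no output)
```

View pics/t1.png

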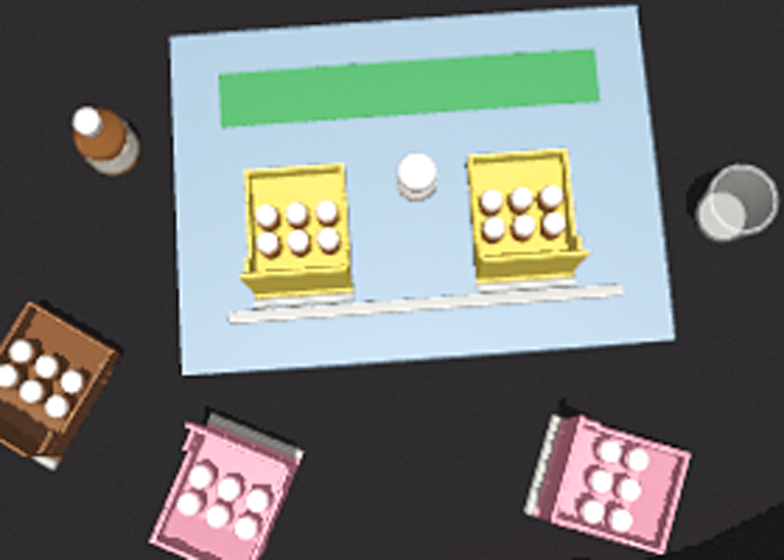

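View pics/s1.png

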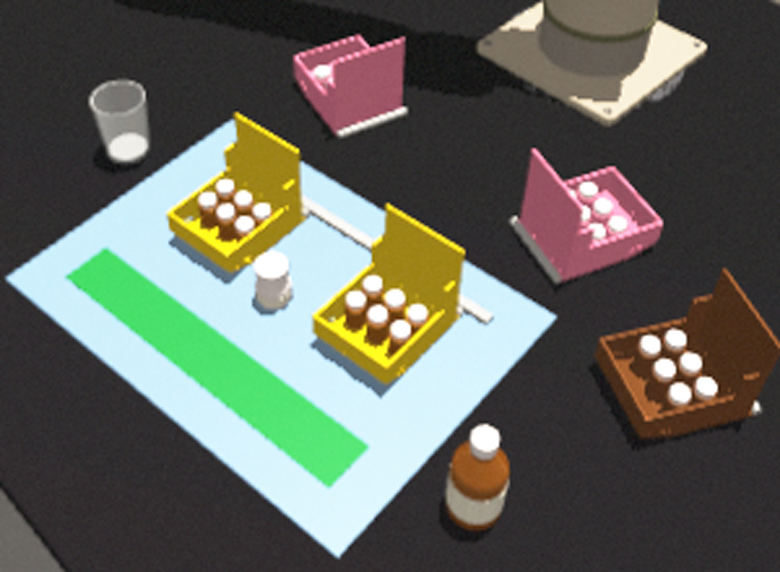

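The top crop shows the yellow bins on the blue mat at about (276,187) on the left and (357,185) on the right, in full-image pixels. The jar is between them at (319,173) and the stop is behind. The brown bin at about (190,247) and the pink ones at about (250,285) and (385,283) stand off the mat and have the wrong colour, so they are look-alikes. The scene crop agrees.

```bash
cat >> h.py <<'E'
def mask_pts(cam,im,d,lo,hi,roi=None):
    hsv=cv2.cvtColor(im,cv2.COLOR_RGB2HSV);m=cv2.inRange(hsv,np.array(lo),np.array(hi))
    if roi: z=np.zeros_like(m);z[roi[1]:roi[3],roi[0]:roi[2]]=1;m=m*z
    v,u=np.nonzero(m);c=manip.get_calibration(cam);K=np.array([[c['fx'],0,c['cx']],[0,c['fy'],c['cy']],[0,0,1]])
    p=cv2.undistortPoints(np.stack([u,v],1)[:,None].astype(float),K,np.array(c['D'],float))[:,0]
    r=R.from_quat(c['orientation']).apply(np.c_[p[:,0],-p[:,1],-np.ones(len(p))]);o=np.array(c['xyz'])
    dd=d[v,u];return o+r*dd[:,None], o+r*((0.004-o[2])/r[:,2])[:,None], dd>0
E
python3 - <<'E'
from h import *
est=[]
for c in('top','scene'):
    im,d=manip.camera(c)
    P,G,ok=mask_pts(c,im,d,(50,100,60),(80,255,255))
    k=np.linalg.norm(G[:,:2]-np.median(G[:,:2],0),axis=1)<.25
    (x,y),(w,h),a=cv2.minAreaRect((G[k,:2]*1000).astype(np.float32))
    print(c,'band',x,y,w,h,a,'depth z',np.median(P[ok&k,2]))
    g=np.deg2rad(a if w<h else a-90); est.append((x,y,g))
    ex=np.array([np.cos(g),np.sin(g)]);ey=np.array([-ex[1],ex[0]]);o=np.array([x,y])/1000-.225*ex
    print(' origin',o,'yaw',g)
    P,G,ok=mask_pts(c,im,d,(22,120,60),(34,255,255))
    S=np.c_[(P[:,:2]-o)@ex,(P[:,:2]-o)@ey,P[:,2]]*1000
    for s in(1,-1):
        q=S[ok&(abs(S[:,1]-s*105)<75)&(S[:,0]>-40)&(S[:,0]<190)]
        t=q[(q[:,2]>105)&(q[:,2]<125)]; f=q[(q[:,2]>85)&(q[:,2]<120)]
        print(' bin',s,'n',len(q),'top n',len(t),np.round(np.percentile(t,[3,50,97],axis=0),0).tolist(),'maxx',np.percentile(q[:,0],99),'plate x',np.median(f[:,0]), 'slope',np.polyfit(f[:,1],f[:,0],1)[0])
E
```

```text
top band 718.6177368164062 44.40431213378906 57.2982063293457 397.6052551269531 5.655380725860596 depth z 0.0035925539521455274
 origin [0.4947129  0.02223173] yaw 0.09870501412009422
 bin 1 n 1169 top n 68 [[17.0, 73.0, 106.0], [18.0, 117.0, 116.0], [21.0, 164.0, 122.0]] maxx 134.59700428196297 plate x 17.153494877818964 slope -0.00046424217980412517
 bin -1 n 1173 top n 66 [[15.0, -147.0, 107.0], [16.0, -107.0, 116.0], [20.0, -59.0, 121.0]] maxx 133.7866587494396 plate x 16.192606813230334 slope 0.0028046814180167426
scene band 720.8214111328125 44.232177734375 59.25902557373047 398.4892272949219 5.565230846405029 depth z 0.0050021019955135415
 origin [0.49688196 0.02241192] yaw 0.0971316019033186
 bin 1 n 1678 top n 154 [[15.0, 77.0, 106.0], [19.0, 127.0, 115.0], [21.0, 170.0, 121.0]] maxx 137.0667670257172 plate x 18.79502630909876 slope -0.0007472499487721594
 bin -1 n 1358 top n 119 [[15.0, -150.0, 106.0], [18.0, -101.0, 114.0], [20.0, -55.0, 121.0]] maxx 135.92164516151678 plate x 17.91649411942329 slope -0.0010067260376852886
```

```bash
cat >> h.py <<'E'
O=np.array([.496,.0223,0]);YAW=.098;S=R.from_euler('z',YAW)
def rows(tgts,pos=None,rot=None):
    """tgts: station-frame TIP (mm) x,y,z and pitch deg (tip leaning to +x); prints unit rows from the present pose"""
    ob=manip.get_obs();p=np.array(ob['position']);q=R.from_quat(ob['ee_rot'])
    print('clock',ob['clock'],'pos st',np.round(S.inv().apply(p-O)*1000,1),'tip st',np.round(S.inv().apply(p+q.apply([0,0,.014])-O)*1000,1),'F',np.round(S.inv().apply(ob['ft_force']),1),'w',ob['grip_width'])
    for x,y,z,pit in tgts:
        T=S*R.from_euler('y',-pit,degrees=True)*R.from_euler('x',180,degrees=True)
        tp=O+S.apply(np.array([x,y,z])/1000)-T.apply([0,0,.014])
        print((x,y,z,pit),np.round(q.inv().apply(tp-p)/.05,2).tolist(),np.round(np.rad2deg((q.inv()*T).as_rotvec())/8,2).tolist())
E
python3 - <<'E'
from h import *
rows([(44,121,231,0),(44,121,150,0),(44,121,99,0)])
E
```

```text
clock 1.2 pos st [-310.  -570.4  245.3] tip st [-310.  -570.4  231.3] F [-0.9  0.7 -0.8] w 0.9939489543205157
(44, 121, 231, 0) [10.87, -11.1, 0.01] [0.0, -0.0, 2.16]
(44, 121, 150, 0) [10.87, -11.1, 1.63] [0.0, -0.0, 2.16]
(44, 121, 99, 0) [10.87, -11.1, 2.65] [0.0, -0.0, 2.16]
```

```bash
python3 -m pendant '[[0.7,-0.7,0,0,0,0.2,-1],[1.5,-1.5,0,0,0,0.4,-1],[2.3,-2.3,0,0,0,0.6,-1],[3.1,-3.1,0,0,0,0.8,-1],[3.9,-3.9,0,0,0,1,-1],[4.7,-4.7,0,0,0,1.2,-1],[5.5,-5.5,0,0,0,1.4,-1],[6.3,-6.3,0,0,0,1.6,-1],[7.1,-7.1,0,0,0,1.8,-1],[7.9,-7.9,0,0,0,2,-1]]' 20
python3 - <<'E'
from h import *
rows([(44,121,231,0),(44,121,150,0),(44,121,99,0)])
E
```

```text
clock: 2.45
position: [0.4539, -0.0564, 0.2457]
ee_rot: [0.998, 0.06, 0.0, 0.0]
ft_force: [0.5, 0.1, -0.3]
grip_width: -0.001
grasp_force: 0.0
clock 2.45 pos st [-49.7 -74.2 245.7] tip st [-49.6 -74.2 231.7] F [ 0.5  0.1 -0.3] w -0.001058160670557608
(44, 121, 231, 0) [1.96, -3.86, 0.01] [0.01, -0.01, 0.15]
(44, 121, 150, 0) [1.95, -3.86, 1.63] [0.01, -0.01, 0.15]
(44, 121, 99, 0) [1.95, -3.87, 2.65] [0.01, -0.01, 0.15]
```

```bash
python3 -m pendant '[[0.4,-0.8,0,0,0,0,-1],[0.8,-1.6,0,0,0,0.1,-1],[1.2,-2.4,0,0,0,0.15,-1],[1.6,-3.2,0,0,0,0.15,-1],[1.95,-3.86,0,0,0,0.15,-1],[1.95,-3.86,0.7,0,0,0.15,-1],[1.95,-3.86,1.4,0,0,0.15,-1],[1.95,-3.86,2,0,0,0.15,-1],[1.95,-3.86,2.3,0,0,0.15,-1],[1.95,-3.86,2.3,0,0,0.15,-1]]'
python3 - <<'E'
from h import *
a=lambda t,h=95:(18*np.cos(t)-h*np.sin(t)+13,121,18*np.sin(t)+h*np.cos(t)+4,0)
rows([a(np.deg2rad(t)) for t in (0,6,12,18,24,30,35,40,45)])
im,d=manip.camera('scene');print(im.shape)
save('s2.png',cv2.resize(im[100:340,190:490],None,fx=2.4,fy=2.4))
E
```

```text
clock: 3.7
position: [0.5267, 0.145, 0.13]
ee_rot: [0.999, 0.05, -0.001, 0.0]
ft_force: [0.3, -0.0, 0.6]
grip_width: -0.003
grasp_force: 0.0
clock 3.7 pos st [ 42.6 119.1 130. ] tip st [ 42.6 119.1 116. ] F [ 0.3 -0.   0.6] w -0.0026749132822996703
(np.float64(31.0), 121, np.float64(99.0), 0) [-0.23, -0.04, 0.34] [0.0, 0.01, 0.01]
(np.float64(20.97119010620184), 121, np.float64(100.36109239880372), 0) [-0.43, -0.04, 0.31] [0.0, 0.01, 0.01]
(np.float64(10.855046185521363), 121, np.float64(100.66643250443121), 0) [-0.63, -0.04, 0.31] [0.0, 0.01, 0.01]
(np.float64(0.7624028276927604), 121, np.float64(99.91267494678864), 0) [-0.84, -0.04, 0.32] [0.0, 0.01, 0.01]
(np.float64(-9.196162854634203), 121, np.float64(98.1080780514115), 0) [-1.04, -0.04, 0.36] [0.0, 0.01, 0.01]
(np.float64(-18.911542731880097), 121, np.float64(95.27241335952168), 0) [-1.23, -0.04, 0.42] [0.0, 0.01, 0.01]
(np.float64(-26.74502465614752), 121, np.float64(92.14382006177306), 0) [-1.39, -0.04, 0.48] [0.0, 0.01, 0.01]
(np.float64(-34.27602294407963), 121, np.float64(88.34439907066061), 0) [-1.54, -0.04, 0.55] [0.0, 0.01, 0.01]
(np.float64(-41.447222151364144), 121, np.float64(83.90306627407988), 0) [-1.68, -0.04, 0.64] [0.0, 0.01, 0.01]
(400, 640, 3)
```

View pics/s2.png

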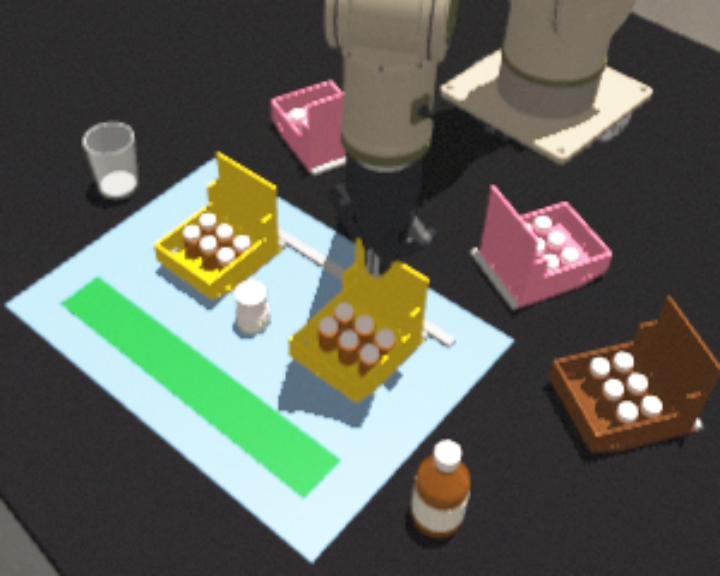

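The closed fingertip is just in front of the left bin's plate, at about (375,262) in the crop. Next I lower it slightly and push gently.

```bash
python3 -m pendant '[[-0.1,-0.04,0.2,0,0,0,-1],[-0.23,-0.04,0.34,0,0,0,-1],[-0.33,-0.04,0.33,0,0,0,-1],[-0.43,-0.04,0.31,0,0,0,-1],[-0.53,-0.04,0.31,0,0,0,-1],[-0.63,-0.04,0.31,0,0,0,-1],[-0.74,-0.04,0.31,0,0,0,-1],[-0.84,-0.04,0.32,0,0,0,-1],[-0.84,-0.04,0.32,0,0,0,-1],[-0.84,-0.04,0.32,0,0,0,-1]]'
cat >> h.py <<'E'
def tilt(side,y0):
    im,d=manip.camera('scene');P,_,ok=mask_pts('scene',im,d,(20,110,40),(36,255,255))
    s=S.inv().apply(P-O)*1000;q=s[ok&(abs(s[:,1]-y0)<62)&(s[:,0]>-110)&(s[:,0]<190)&(s[:,2]>-5)&(s[:,2]<220)]
    red=(im[:,:,0]>110)&(im[:,:,1]<70)&(im[:,:,2]<80);v,u=np.nonzero(red)
    # robust plane through back plate / underside via the largest-normal fit
    rng=np.random.default_rng(0);best=(0,None)
    for _ in range(300):
        t=q[rng.integers(0,len(q),3)];n=np.cross(t[1]-t[0],t[2]-t[0]);l=np.linalg.norm(n)
        if l<200: continue
        n/=l;k=(abs((q-t[0])@n)<2.5).sum()
        if k>best[0]: best=(k,n)
    n=best[1];n=n*np.sign(n[0]);print('pts',len(q),'plane',best[0],np.round(n,2),'deg',np.rad2deg(np.arctan2(n[2],n[0])).round(1),'zmax',np.percentile(q[:,2],99).round(),'red',len(u),(u.mean(),v.mean()) if len(u) else '')
    return im
E
python3 - <<'E'
from h import *
tilt(1,121)
a=lambda t,h=95:(18*np.cos(t)-h*np.sin(t)+13,121,18*np.sin(t)+h*np.cos(t)+4,0)
rows([a(np.deg2rad(t)) for t in (18,24,30,35,40,45)])
E
```

```text
clock: 5.0
position: [0.4851, 0.143, 0.1143]
ee_rot: [0.999, 0.05, 0.0, -0.0]
ft_force: [2.3, 1.1, 0.6]
grip_width: -0.0
grasp_force: 1.0
pts 1631 plane 706 [0.96 0.01 0.29] deg 16.9 zmax 117.0 red 107 (np.float64(340.23364485981307), np.float64(236.14953271028037))
clock 5.05 pos st [  1.  121.2 114.3] tip st [  1.  121.2 100.3] F [ 1.8  0.8 -0.4] w -0.0006979647797817033
(np.float64(0.7624028276927604), 121, np.float64(99.91267494678864), 0) [-0.0, 0.0, 0.01] [0.0, -0.0, 0.01]
(np.float64(-9.196162854634203), 121, np.float64(98.1080780514115), 0) [-0.2, 0.0, 0.04] [0.0, -0.0, 0.01]
(np.float64(-18.911542731880097), 121, np.float64(95.27241335952168), 0) [-0.4, 0.0, 0.1] [0.0, -0.0, 0.01]
(np.float64(-26.74502465614752), 121, np.float64(92.14382006177306), 0) [-0.55, 0.0, 0.16] [0.0, -0.0, 0.01]
(np.float64(-34.27602294407963), 121, np.float64(88.34439907066061), 0) [-0.71, 0.0, 0.24] [0.0, -0.0, 0.01]
(np.float64(-41.447222151364144), 121, np.float64(83.90306627407988), 0) [-0.85, 0.0, 0.33] [0.0, -0.0, 0.01]
```

```bash
python3 -m pendant '[[-0.1,0,0.02,0,0,0,-1],[-0.2,0,0.04,0,0,0,-1],[-0.3,0,0.07,0,0,0,-1],[-0.4,0,0.1,0,0,0,-1],[-0.48,0,0.13,0,0,0,-1],[-0.56,0,0.16,0,0,0,-1],[-0.64,0,0.2,0,0,0,-1],[-0.71,0,0.24,0,0,0,-1],[-0.78,0,0.28,0,0,0,-1],[-0.85,0,0.33,0,0,0,-1]]'
python3 - <<'E'
from h import *
im=tilt(1,121)
a=lambda t,h=95:(18*np.cos(t)-h*np.sin(t)+13,121,18*np.sin(t)+h*np.cos(t)+4,0)
rows([a(np.deg2rad(t)) for t in (45,40,30,18,8,0)]+[(36,121,98,0)])
print([(q['p'],q['pixel']) for q in manip.tip_of('stamp','scene')])
save('s3.png',cv2.resize(im[100:340,190:490],None,fx=2.4,fy=2.4))
E
```

```text
clock: 6.3
position: [0.4425, 0.1387, 0.0976]
ee_rot: [0.999, 0.05, -0.0, 0.0]
ft_force: [2.8, 0.8, 0.4]
grip_width: -0.002
grasp_force: 0.6
pts 1606 plane 593 [ 0.72 -0.01  0.7 ] deg 44.1 zmax 128.0 red 37 (np.float64(353.18918918918916), np.float64(235.2972972972973))
clock 6.35 pos st [-42.5 121.1  97.3] tip st [-42.5 121.1  83.3] F [ 1.8  0.5 -0.5] w 0.001954231749238552
(np.float64(-41.447222151364144), 121, np.float64(83.90306627407988), 0) [0.02, 0.0, -0.01] [0.0, 0.01, 0.01]
(np.float64(-34.27602294407963), 121, np.float64(88.34439907066061), 0) [0.16, 0.0, -0.1] [0.0, 0.01, 0.01]
(np.float64(-18.911542731880097), 121, np.float64(95.27241335952168), 0) [0.47, 0.0, -0.24] [0.0, 0.01, 0.01]
(np.float64(0.7624028276927604), 121, np.float64(99.91267494678864), 0) [0.86, 0.0, -0.33] [0.0, 0.01, 0.01]
(np.float64(17.60338064614205), 121, np.float64(100.58058234773037), 0) [1.2, 0.0, -0.35] [0.0, 0.01, 0.01]
(np.float64(31.0), 121, np.float64(99.0), 0) [1.47, 0.0, -0.32] [0.0, 0.01, 0.01]
(36, 121, 98, 0) [1.57, 0.0, -0.3] [0.0, 0.01, 0.01]
[(0.98, [274.7, 213.6]), (0.55, [321.9, 215.8])]
```

View pics/s3.png

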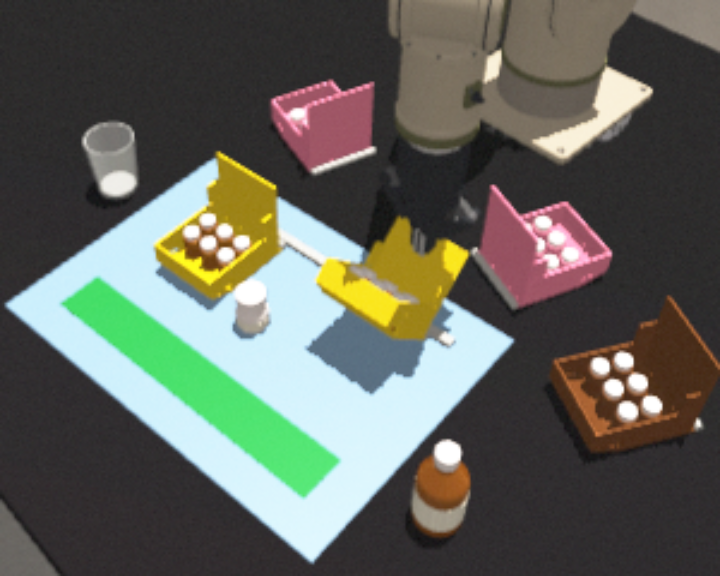

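The left bin is up at about 44°, with its front face near (360,300) in the crop, and no red shows yet. The stamp face is almost edge-on to this camera, so I'll project where it should appear and zoom in there.

```bash
cat >> h.py <<'E'
def proj(cam,P):
    c=manip.get_calibration(cam);K=np.array([[c['fx'],0,c['cx']],[0,c['fy'],c['cy']],[0,0,1]])
    q=R.from_quat(c['orientation']).inv().apply(np.atleast_2d(P)-c['xyz'])*[1,-1,-1]
    return cv2.projectPoints(q,np.zeros(3),np.zeros(3),K,np.array(c['D'],float))[0][:,0]
def binpt(pts,y0,deg,x0=0):
    B=R.from_euler('y',-deg,degrees=True);return O+S.apply((B.apply(pts)+[x0,y0,4])/1000)
E
python3 - <<'E'
from h import *
im,d=manip.camera('scene')
pts=np.array([[100,-40,0],[100,40,0],[135,40,14],[135,-40,14],[117.5,0,7]],float)
for a in (44,50,55): print(a,np.round(proj('scene',binpt(pts,121,a)),1).tolist())
uv=proj('scene',binpt(pts,121,44));x,y=uv[4].astype(int)
c=im[y-25:y+25,x-35:x+35].copy();h=cv2.cvtColor(c,cv2.COLOR_RGB2HSV)
print('redness',(c[...,0].astype(int)-c[...,1]).max(), [(int(u)-35+x) for u in np.nonzero((c[...,0].astype(int)-c[...,1])>80)[1]][:20])
save('s4.png',cv2.resize(c,None,fx=8,fy=8,interpolation=cv2.INTER_NEAREST))
print([(q['p'],q['pixel']) for q in manip.tip_of('stamp','scene')],[(round(q['p'],2),np.round(q['box'])) for q in manip.find_in('stamp','scene')])
E
```

```text
44 [[327.9, 222.1], [351.3, 237.2], [348.2, 232.3], [324.2, 216.9], [337.7, 227.0]]
50 [[329.8, 218.7], [353.2, 233.7], [351.1, 227.6], [327.0, 212.3], [340.1, 223.0]]
55 [[331.4, 216.0], [354.9, 230.9], [353.7, 223.7], [329.5, 208.6], [342.2, 219.7]]
redness 50 []
[(0.95, [271.7, 213.0])] [(0.76, array([257., 166., 306., 224.])), (0.65, array([320., 189., 386., 240.]))]
```

View pics/s4.png

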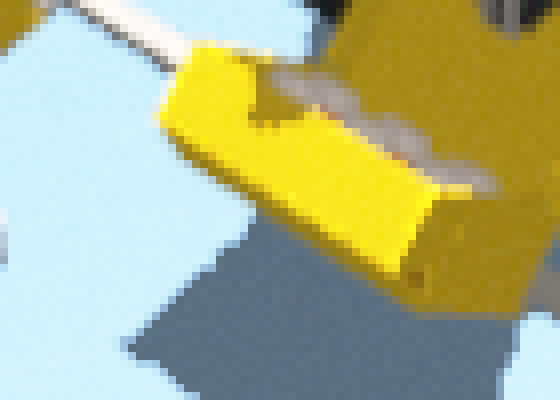

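At 44° the slanted underside shows as a thin dark-yellow strip from about (190,150) to (400,280) in the crop, all yellow with no red. The left bin is therefore unstamped, and I lower it gently.

```bash
python3 -m pendant '[[0.08,0,-0.05,0,0,0,-1],[0.16,0,-0.1,0,0,0,-1],[0.31,0,-0.17,0,0,0,-1],[0.47,0,-0.24,0,0,0,-1],[0.66,0,-0.29,0,0,0,-1],[0.86,0,-0.33,0,0,0,-1],[1.03,0,-0.34,0,0,0,-1],[1.2,0,-0.35,0,0,0,-1],[1.34,0,-0.33,0,0,0,-1],[1.45,0,-0.32,0,0,0,-1]]'
python3 - <<'E'
from h import *
tilt(1,121)
rows([(36,121,99,0),(42,121,99,0),(42,121,190,0),(44,-102,190,0),(43,-102,115,0)])
E
```

```text
clock: 7.8
position: [0.5153, 0.146, 0.1137]
ee_rot: [0.999, 0.05, 0.0, -0.0]
ft_force: [2.1, 0.5, 2.0]
grip_width: 0.002
grasp_force: 1.4
pts 1597 plane 610 [ 1.   -0.02  0.04] deg 2.2 zmax 118.0 red 45 (np.float64(369.5777777777778), np.float64(251.24444444444444))
clock 7.85 pos st [ 31.7 121.2 113.6] tip st [ 31.7 121.2  99.6] F [ 3.  -0.1  1.4] w -0.0004285927585552525
(36, 121, 99, 0) [0.09, 0.0, 0.01] [-0.0, -0.0, 0.01]
(42, 121, 99, 0) [0.21, 0.0, 0.01] [-0.0, -0.0, 0.01]
(42, 121, 190, 0) [0.21, 0.0, -1.81] [-0.0, -0.0, 0.01]
(44, -102, 190, 0) [0.24, 4.46, -1.81] [-0.0, -0.0, 0.01]
(43, -102, 115, 0) [0.22, 4.46, -0.31] [-0.0, -0.0, 0.01]
```

```bash
python3 -m pendant '[[0.07,0,0,0,0,0,-1],[0.14,0,0,0,0,0,-1],[0.21,0,0,0,0,0,-1],[0.21,0,-0.5,0,0,0,-1],[0.21,0,-1.1,0,0,0,-1],[0.21,0,-1.8,0,0,0,-1],[0.21,0.7,-1.8,0,0,0,-1],[0.22,1.6,-1.8,0,0,0,-1],[0.23,2.5,-1.8,0,0,0,-1],[0.24,3.4,-1.8,0,0,0,-1]]'
python3 - <<'E'
from h import *
tilt(1,121)
rows([(44,-102,190,0),(44,-102,115,0),(30.5,-102,99,0)])
E
```

```text
clock: 9.1
position: [0.5435, -0.0234, 0.2038]
ee_rot: [0.999, 0.05, -0.0, 0.0]
ft_force: [1.4, 0.0, -0.5]
grip_width: 0.0
grasp_force: 0.0
pts 1706 plane 754 [ 1.    0.01 -0.  ] deg -0.1 zmax 119.0 red 54 (np.float64(356.72222222222223), np.float64(236.22222222222223))
clock 9.15 pos st [ 42.5 -57.6 203.4] tip st [ 42.5 -57.6 189.4] F [-0.3 -6.2 -0.2] w -0.0006213955194580192
(44, -102, 190, 0) [0.04, 0.89, -0.01] [0.02, 0.01, -0.04]
(44, -102, 115, 0) [0.04, 0.88, 1.49] [0.02, 0.01, -0.04]
(30.5, -102, 99, 0) [-0.23, 0.88, 1.81] [0.02, 0.01, -0.04]
```

```bash
python3 -m pendant '[[0,0.6,0,0,0,0,-1],[0,1.06,0,0,0,0,-1],[0,1.06,0,0,0,0,-1],[0,1.06,0.6,0,0,0,-1],[0,1.06,1.1,0,0,0,-1],[0,1.06,1.5,0,0,0,-1],[0,1.06,1.7,0,0,0,-1],[0,1.06,1.8,0,0,0,-1],[0,1.06,1.8,0,0,0,-1],[0,1.06,1.8,0,0,0,-1]]'
python3 - <<'E'
from h import *
a=lambda t,h=95:(18*np.cos(t)-h*np.sin(t)+13,-102,18*np.sin(t)+h*np.cos(t)+4,0)
rows([a(np.deg2rad(t)) for t in (0,6,12,18,24,30,35,40,45)])
tilt(1,-102)
E
```

```text
clock: 10.4
position: [0.5494, -0.0747, 0.1145]
ee_rot: [0.999, 0.05, 0.001, 0.0]
ft_force: [-0.1, -0.7, 0.5]
grip_width: -0.0
grasp_force: 0.0
clock 10.4 pos st [  43.7 -101.8  114.5] tip st [  43.7 -101.8  100.5] F [-0.1 -0.7  0.5] w -7.440253305687977e-06
(np.float64(31.0), -102, np.float64(99.0), 0) [-0.25, 0.0, 0.03] [0.0, -0.01, 0.01]
(np.float64(20.97119010620184), -102, np.float64(100.36109239880372), 0) [-0.45, 0.0, 0.0] [0.0, -0.01, 0.01]
(np.float64(10.855046185521363), -102, np.float64(100.66643250443121), 0) [-0.66, 0.0, -0.0] [0.0, -0.01, 0.01]
(np.float64(0.7624028276927604), -102, np.float64(99.91267494678864), 0) [-0.86, 0.0, 0.01] [0.0, -0.01, 0.01]
(np.float64(-9.196162854634203), -102, np.float64(98.1080780514115), 0) [-1.06, 0.0, 0.05] [0.0, -0.01, 0.01]
(np.float64(-18.911542731880097), -102, np.float64(95.27241335952168), 0) [-1.25, 0.0, 0.1] [0.0, -0.01, 0.01]
(np.float64(-26.74502465614752), -102, np.float64(92.14382006177306), 0) [-1.41, 0.0, 0.17] [0.0, -0.01, 0.01]
(np.float64(-34.27602294407963), -102, np.float64(88.34439907066061), 0) [-1.56, 0.0, 0.24] [0.0, -0.01, 0.01]
(np.float64(-41.447222151364144), -102, np.float64(83.90306627407988), 0) [-1.7, 0.0, 0.33] [0.0, -0.01, 0.01]
pts 1249 plane 371 [ 1.   -0.01  0.03] deg 1.7 zmax 118.0 red 40 (np.float64(351.8), np.float64(237.85))
```

```bash
python3 -m pendant '[[-0.13,0,0.02,0,0,0,-1],[-0.25,0,0.02,0,0,0,-1],[-0.35,0,0.01,0,0,0,-1],[-0.45,0,0,0,0,0,-1],[-0.55,0,0,0,0,0,-1],[-0.66,0,0,0,0,0,-1],[-0.76,0,0.01,0,0,0,-1],[-0.86,0,0.01,0,0,0,-1],[-0.96,0,0.03,0,0,0,-1],[-1.06,0,0.05,0,0,0,-1]]'
python3 - <<'E'
from h import *
tilt(1,-102);rows([])
E
python3 -m pendant '[[-0.1,0,0.03,0,0,0,-1],[-0.19,0,0.05,0,0,0,-1],[-0.27,0,0.08,0,0,0,-1],[-0.35,0,0.12,0,0,0,-1],[-0.43,0,0.15,0,0,0,-1],[-0.5,0,0.19,0,0,0,-1],[-0.57,0,0.23,0,0,0,-1],[-0.64,0,0.28,0,0,0,-1],[-0.64,0,0.28,0,0,0,-1],[-0.64,0,0.28,0,0,0,-1]]'
python3 - <<'E'
from h import *
im=tilt(1,-102)
a=lambda t,h=95:(18*np.cos(t)-h*np.sin(t)+13,-102,18*np.sin(t)+h*np.cos(t)+4,0)
rows([a(np.deg2rad(t)) for t in (45,40,30,18,8,0)]+[(43,-102,98,0)])
print([(q['p'],q['pixel']) for q in manip.tip_of('stamp','scene')])
x,y=proj('scene',binpt(np.array([[117.5,0,7.]]),-102,44))[0].astype(int);print(x,y)
save('s5.png',cv2.resize(im[y-30:y+30,x-40:x+40],None,fx=8,fy=8,interpolation=cv2.INTER_NEAREST))
E
```

```text
clock: 11.7
position: [0.4959, -0.08, 0.1113]
ee_rot: [0.999, 0.05, -0.0, 0.0]
ft_force: [3.9, 0.1, -1.2]
grip_width: -0.001
grasp_force: 1.2
pts 1352 plane 494 [0.92 0.01 0.39] deg 23.2 zmax 114.0 red 61 (np.float64(347.2950819672131), np.float64(219.7704918032787))
clock 11.75 pos st [ -10.8 -101.8  111. ] tip st [ -10.8 -101.8   97. ] F [ 1.8  0.4 -0.2] w 0.0009173575934567133
clock: 13.0
position: [0.4643, -0.0832, 0.0974]
ee_rot: [0.999, 0.05, -0.0, 0.0]
ft_force: [1.2, -0.3, 0.8]
grip_width: -0.002
grasp_force: 0.7
pts 1272 plane 352 [0.01 1.   0.03] deg 77.9 zmax 128.0 red 70 (np.float64(335.15714285714284), np.float64(219.62857142857143))
clock 13.05 pos st [ -41.8 -101.9   97.4] tip st [ -41.8 -101.9   83.4] F [0.7 0.8 1. ] w 0.0015732251577513542
(np.float64(-41.447222151364144), -102, np.float64(83.90306627407988), 0) [0.01, 0.0, -0.01] [0.0, 0.0, 0.01]
(np.float64(-34.27602294407963), -102, np.float64(88.34439907066061), 0) [0.15, 0.0, -0.1] [0.0, 0.0, 0.01]
(np.float64(-18.911542731880097), -102, np.float64(95.27241335952168), 0) [0.46, 0.0, -0.24] [0.0, 0.0, 0.01]
(np.float64(0.7624028276927604), -102, np.float64(99.91267494678864), 0) [0.85, 0.0, -0.33] [0.0, 0.0, 0.01]
(np.float64(17.60338064614205), -102, np.float64(100.58058234773037), 0) [1.19, 0.0, -0.34] [0.0, 0.0, 0.01]
(np.float64(31.0), -102, np.float64(99.0), 0) [1.46, 0.0, -0.31] [0.0, 0.0, 0.01]
(43, -102, 98, 0) [1.7, 0.0, -0.29] [0.0, 0.0, 0.01]
[(0.74, [276.9, 187.9]), (0.7, [369.4, 313.4])]
277 188
```

View pics/s5.png

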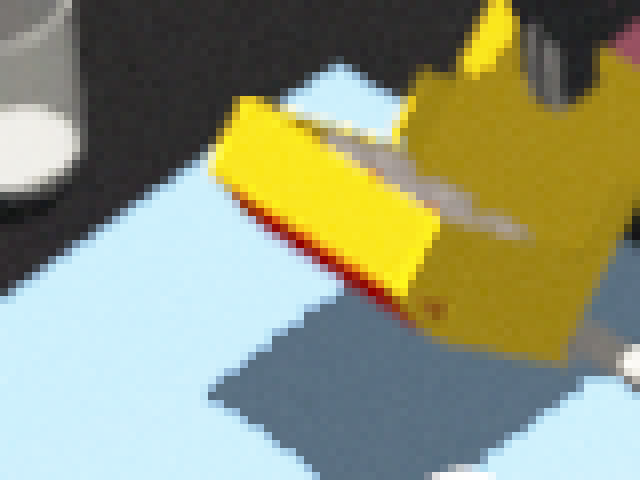

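A red strip runs under the raised front edge from about (245,205) to (410,320) in the crop, and the network agrees at (277,188). The right bin is the stamped one, so I lower it.

```bash
python3 -m pendant '[[0.08,0,-0.05,0,0,0,-1],[0.16,0,-0.1,0,0,0,-1],[0.31,0,-0.17,0,0,0,-1],[0.47,0,-0.24,0,0,0,-1],[0.66,0,-0.29,0,0,0,-1],[0.86,0,-0.33,0,0,0,-1],[1.03,0,-0.34,0,0,0,-1],[1.2,0,-0.35,0,0,0,-1],[1.34,0,-0.33,0,0,0,-1],[1.45,0,-0.32,0,0,0,-1]]'; 
python3 -m pendant '[[0.06,0,0,0,0,0,-1],[0.12,0,0,0,0,0,-1],[0.2,0,0,0,0,0,-1],[0.2,0,-0.3,0,0,0,-1],[0.2,0,-0.7,0,0,0,-1],[0.2,0,-1.1,0,0,0,-1],[0.2,0,-1.5,0,0,0,-1],[0.2,0,-1.5,0,0,0,-1],[0.2,0,-1.5,0,0,0,-1],[0.2,0,-1.5,0,0,0,-1]]'
python3 - <<'E'
from h import *
tilt(1,-102)
im,d=manip.camera('scene');P,_,ok=mask_pts('scene',im,d,(20,110,40),(36,255,255));s=S.inv().apply(P-O)*1000
for y0 in(121,-102):
    q=s[ok&(abs(s[:,1]-y0)<62)&(s[:,0]>-40)&(s[:,0]<190)];f=q[(q[:,2]>85)&(q[:,2]<120)]
    print(y0,'plate x',np.median(f[:,0]),'slope',np.polyfit(f[:,1],f[:,0],1)[0],'y',np.percentile(f[:,1],[2,98]),'front',np.percentile(q[:,0],99))
rows([(-60,-102,172,0),(-60,-102,172,25),(-60,-102,26,25),(-25,-102,26,25),(0,-102,26,25)])
E
```

```text
clock: 14.35
position: [0.537, -0.0758, 0.1132]
ee_rot: [0.999, 0.05, 0.0, -0.0]
ft_force: [3.0, 0.2, 3.5]
grip_width: 0.004
grasp_force: 1.7
clock: 15.6
position: [0.546, -0.075, 0.1875]
ee_rot: [0.999, 0.05, -0.001, -0.0]
ft_force: [-0.5, 1.0, -0.7]
grip_width: 0.004
grasp_force: 0.0
pts 1401 plane 553 [ 1.   -0.    0.01] deg 0.3 zmax 119.0 red 42 (np.float64(362.0952380952381), np.float64(228.92857142857142))
121 plate x 21.28677303587963 slope 0.001266737210831141 y [ 74.34723714 169.82092208] front 139.62553646313324
-102 plate x 21.329725379790677 slope 0.0037315975141406273 y [-150.13731959  -53.21865433] front 139.14487312300363
clock 15.7 pos st [  40.4 -101.6  187.7] tip st [  40.4 -101.6  173.7] F [-0.1 -0.3 -0.4] w -0.0009518643557761198
(-60, -102, 172, 0) [-2.01, 0.0, 0.04] [-0.0, 0.01, 0.01]
(-60, -102, 172, 25) [-2.13, 0.0, 0.06] [-0.0, 3.13, 0.01]
(-60, -102, 26, 25) [-2.12, 0.0, 2.98] [-0.0, 3.13, 0.01]
(-25, -102, 26, 25) [-1.42, 0.01, 2.98] [-0.0, 3.13, 0.01]
(0, -102, 26, 25) [-0.92, 0.01, 2.98] [-0.0, 3.13, 0.01]
```

```bash
python3 -m pendant '[[-0.5,0,0,0,0,0,-0.5],[-1,0,0,0,0,0,0],[-1.5,0,0,0,0,0,0],[-2,0,0,0,0,0,0],[-2.05,0,0,0,0.8,0,0],[-2.1,0,0,0,1.6,0,0],[-2.13,0,0,0,2.4,0,0],[-2.13,0,0.06,0,3.13,0,0],[-2.13,0,0.06,0,3.13,0,0],[-2.13,0,0.06,0,3.13,0,0]]'
python3 - <<'E'
from h import *
rows([(-60,-102,20,25),(-30,-102,20,25),(0,-102,20,25)]);o=manip.get_obs();print(np.round(o['joint_pos'],2))
E
```

```text
clock: 16.95
position: [0.441, -0.0853, 0.1857]
ee_rot: [0.975, 0.049, 0.216, -0.011]
ft_force: [-0.0, 0.0, -0.1]
grip_width: 0.501
grasp_force: 0.0
clock 16.95 pos st [ -65.3 -101.7  185.7] tip st [ -59.4 -101.7  173.1] F [-0.   0.  -0.1] w 0.5005952106884338
(-60, -102, 20, 25) [-1.3, 0.01, 2.77] [-0.01, 0.01, 0.02]
(-30, -102, 20, 25) [-0.76, 0.01, 3.02] [-0.01, 0.01, 0.02]
(0, -102, 20, 25) [-0.22, 0.01, 3.28] [-0.01, 0.01, 0.02]
[ 0.74 -0.29 -0.48  2.27 -0.41  0.75 -0.97]
```

```bash
python3 -m pendant '[[-0.15,0,0.4,0,0,0,0],[-0.3,0,0.9,0,0,0,0],[-0.45,0,1.4,0,0,0,0],[-0.6,0,1.9,0,0,0,0],[-0.7,0,2.3,0,0,0,0],[-0.8,0,2.7,0,0,0,0],[-0.85,0,2.9,0,0,0,0],[-0.85,0,2.98,0,0,0,0],[-0.85,0,2.98,0,0,0,0],[-0.85,0,2.98,0,0,0,0]]'
python3 - <<'E'
from h import *
rows([(-35,-102,20,25),(0,-102,20,25),(40,-102,20,25),(80,-102,20,25),(94,-102,20,25)]);o=manip.get_obs();print(np.round(o['joint_pos'],2))
E
```

```text
clock: 18.2
position: [0.4653, -0.0832, 0.033]
ee_rot: [0.975, 0.049, 0.217, -0.011]
ft_force: [-0.5, 0.5, -0.6]
grip_width: 0.501
grasp_force: 0.0
clock 18.2 pos st [ -40.9 -102.    33. ] tip st [ -34.9 -102.    20.3] F [-0.5  0.5 -0.6] w 0.5006945059174585
(-35, -102, 20, 25) [-0.0, -0.0, 0.0] [-0.0, -0.01, 0.01]
(0, -102, 20, 25) [0.63, 0.0, 0.3] [-0.0, -0.01, 0.01]
(40, -102, 20, 25) [1.36, 0.0, 0.64] [-0.0, -0.01, 0.01]
(80, -102, 20, 25) [2.08, 0.0, 0.98] [-0.0, -0.01, 0.01]
(94, -102, 20, 25) [2.33, 0.0, 1.1] [-0.0, -0.01, 0.01]
[ 0.71  0.08 -0.56  2.37 -0.23  0.29 -1.1 ]
```

```bash
python3 -m pendant '[[0.2,0,0.09,0,0,0,0],[0.4,0,0.19,0,0,0,0],[0.58,0,0.27,0,0,0,0],[0.7,0,0.33,0,0,0,0],[0.81,0,0.38,0,0,0,0],[0.92,0,0.43,0,0,0,0],[1.03,0,0.49,0,0,0,0],[1.14,0,0.54,0,0,0,0],[1.25,0,0.59,0,0,0,0],[1.36,0,0.64,0,0,0,0]]'
cat > m.py <<'E'
from h import *
im,d=manip.camera('scene');P,_,ok=mask_pts('scene',im,d,(20,110,40),(36,255,255));s=S.inv().apply(P-O)*1000
for y0 in(121,-102):
    q=s[ok&(abs(s[:,1]-y0)<62)&(s[:,0]>-40)&(s[:,0]<280)];f=q[(q[:,2]>85)&(q[:,2]<120)]
    g=q[(q[:,2]>18)&(q[:,2]<46)];g=g[g[:,0]>np.percentile(q[:,0],98)-4]
    print(y0,'plate x',np.median(f[:,0]),'slope',np.polyfit(f[:,1],f[:,0],1)[0],'y',np.percentile(f[:,1],[2,98]),'front',np.percentile(q[:,0],[98,99.5]),'slope',np.polyfit(g[:,1],g[:,0],1)[0],'zmax',np.percentile(q[:,2],99))
E
python3 m.py; python3 -c "
from h import *
rows([(40,-102,20,25),(70,-102,20,25),(94,-102,20,25)])"
```

```text
clock: 19.45
position: [0.5394, -0.0757, 0.0317]
ee_rot: [0.975, 0.048, 0.216, -0.011]
ft_force: [-3.5, -0.6, -0.6]
grip_width: 0.5
grasp_force: 1.5
121 plate x 21.36024797471543 slope 0.00010144404344730859 y [ 74.68689293 170.15102769] front [139.39101254 139.95192197] slope 0.0027788384277570278 zmax 120.02745711248795
-102 plate x 50.05203933679253 slope 0.010924490349397268 y [-150.88752172  -54.14226172] front [167.7934911  168.36136839] slope -0.00739619711959345 zmax 120.04141715553008
clock 19.5 pos st [  34.6 -101.7   32. ] tip st [  40.5 -101.7   19.4] F [-0.2  0.  -0.5] w 0.5007235293876852
(40, -102, 20, 25) [-0.0, 0.01, -0.02] [-0.01, -0.0, 0.01]
(70, -102, 20, 25) [0.54, 0.01, 0.24] [-0.01, -0.0, 0.01]
(94, -102, 20, 25) [0.97, 0.01, 0.44] [-0.01, -0.0, 0.01]
```

```bash
python3 -m pendant '[[0.12,0,0.06,0,0,0,0],[0.24,0,0.11,0,0,0,0],[0.36,0,0.17,0,0,0,0],[0.48,0,0.22,0,0,0,0],[0.6,0,0.28,0,0,0,0],[0.72,0,0.33,0,0,0,0],[0.83,0,0.39,0,0,0,0],[0.92,0,0.43,0,0,0,0],[0.99,0,0.46,0,0,0,0],[1.03,0,0.48,0,0,0,0]]'; python3 m.py; python3 -c "
from h import *
rows([(70,-102,20,25),(50,-102,20,25),(40,-102,160,25)])"
```

```text
clock: 20.75
position: [0.5964, -0.07, 0.0322]
ee_rot: [0.975, 0.049, 0.217, -0.011]
ft_force: [-4.1, -0.9, 1.7]
grip_width: 0.503
grasp_force: 2.1
121 plate x 21.34043129470341 slope -0.0018278088362533606 y [ 74.80012644 169.82092451] front [139.21830297 139.73056459] slope -0.000535769010202864 zmax 119.5850972406687
-102 plate x 107.20915796124538 slope -0.0011756320679800138 y [-150.22717514  -53.41684443] front [224.74729776 225.561413  ] slope -0.008616161262243792 zmax 118.93970275084035
clock 20.8 pos st [  91.1 -101.7   32.3] tip st [  97.1 -101.7   19.6] F [-2.6 -0.1  0.5] w 0.5014500709203231
(70, -102, 20, 25) [-0.49, 0.01, -0.24] [-0.0, -0.01, 0.01]
(50, -102, 20, 25) [-0.85, 0.0, -0.41] [-0.0, -0.01, 0.01]
(40, -102, 160, 25) [0.16, 0.0, -3.03] [-0.0, -0.01, 0.01]
```

The front edge is at 225 mm, the middle of the band. Now I back off and raise the arm clear.

```bash
python3 -m pendant '[[-0.15,0,-0.07,0,0,0,0],[-0.4,0,-0.19,0,0,0,0],[-0.65,0,-0.3,0,0,0,0],[-0.85,0,-0.41,0,0,0,0],[-0.75,0,-0.7,0,0,0,0],[-0.6,0,-1.2,0,0,0,0],[-0.4,0,-1.7,0,0,0,0],[-0.2,0,-2.2,0,0,0,0],[0,0,-2.7,0,0,0,0],[0.16,0,-3.03,0,0,0,0]]'; python3 m.py
python3 - <<'E'
from h import *
rows([]);im,d=manip.camera('scene');save('s6.png',cv2.resize(im[100:340,190:490],None,fx=2.4,fy=2.4))
E
```

```text
clock: 22.05
position: [0.5404, -0.0755, 0.1757]
ee_rot: [0.975, 0.049, 0.218, -0.01]
ft_force: [-0.4, 0.6, -0.2]
grip_width: 0.502
grasp_force: 0.0
121 plate x 21.287206984446293 slope -0.0013577589451532126 y [ 74.87545011 169.89153305] front [139.27903375 140.04442885] slope 0.005023692287549179 zmax 119.67173658820697
-102 plate x 107.48449642446487 slope 0.0025392578002379016 y [-150.59427765  -53.37407419] front [225.19369816 225.66706574] slope -0.006771765887847211 zmax 117.34564444654211
clock 22.1 pos st [  35.7 -101.9  177.9] tip st [  41.7 -101.9  165.3] F [ 2.4 -0.5  2.8] w 0.49984446355349665
```

View pics/s6.png

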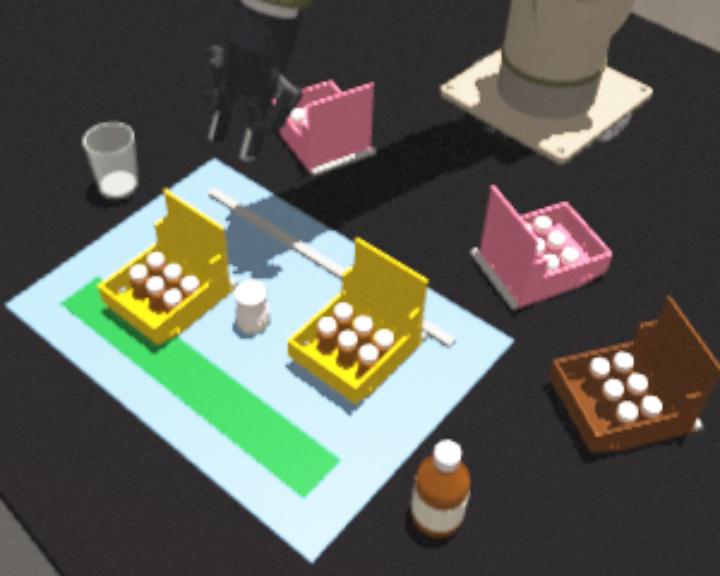

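The stamped right bin's front edge lies across the green band, from about (105,290) to (160,335) in the crop. The left bin is flat at the stop, and the jar, bottle and beaker have not moved.

```bash
python3 -m pendant '[[0,0,-0.2,0,0,0,0],[0,0,-0.4,0,0,0,0],[0,0,-0.4,0,0,0,0],[0,0,-0.4,0,0,0,0],[0,0,-0.4,0,0,0,0],[0,0,-0.4,0,0,0,0],[0,0,-0.4,0,0,0,0],[0,0,-0.4,0,0,0,0],[0,0,-0.4,0,0,0,0],[0,0,-0.4,0,0,0,0]]'; python3 -c "
from workcell import manip
print(manip.hand_in())"
```

```text
clock: 23.4
position: [0.5313, -0.0765, 0.191]
ee_rot: [0.975, 0.049, 0.217, -0.011]
ft_force: [-0.2, 0.4, -0.6]
grip_width: 0.5
grasp_force: 0.0
the job is handed in; nothing more can be done
None
```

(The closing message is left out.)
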